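# Present the amber filter plate label up over the light pad

### The job

Find the frosted end of the amber filter plate by its small corner notch, draw the plate out of its stand holding only its clear coloured part, and present it over the ring on the light pad: label facing up (flat, or sloping by no more than about 45 degrees), with the label straight above the ring and about 10 cm over the pad. Never let the fingers touch the frosted label end, and leave the green plate, bottle, tube rack and blue box where they are. Finish while still holding the plate there, in the air and steady; do not put it down or let go.

Things in the scene. Friction and masses are not known exactly. Their poses are not given: they have to be found in the camera images.
- amber: amber glass filter plate, 53 g, 80 long x 6 thick x 44 tall (mm), upright on a long edge in a slot. Origin: middle of its lower edge. +x runs along it to the frosted end, +y points out of the label face, +z up. Clear coloured glass: x -40..+22. White frosted end: x +22..+40. Seen with the label towards you and the notch on top, the frosted end is on your left.
- amber_end: the amber plate's white frosted end, rigidly part of the plate, carrying the label; its origin and axes are those of amber
- amber_label (a point): centre of the label (a yellow field, 14 x 30 mm, with black bars, on one face of the frosted end only): at x 31, y 3, z 22 mm in the frame of amber
- amber_notch (a point): middle of the notch, 8 x 8 mm, cut right through the upper outer corner of the frosted end of the amber plate (x 32..40, z 36..44): at x 36, y 0, z 40 mm in the frame of amber
- green: bystander: green glass filter plate, 53 g, of the same form and also notched, 80 long x 6 thick x 44 tall (mm), upright on a long edge in a slot. Origin: middle of its lower edge. +x runs along it to the frosted end, +y points out of the label face, +z up. Clear coloured glass: x -40..+22. White frosted end: x +22..+40. 
- stand_a: fixed black stand, 112 (x) x 56 (y) x 24 tall (mm), origin at the centre of its underside, with a slot along its x axis, 8 wide, 85 long, floor 12 above the bench; the amber plate stands in it, held loosely, so its top edge is 56 above the bench and 32 of it shows above the stand. Any yaw.
- stand_b: fixed black stand, 112 (x) x 56 (y) x 24 tall (mm), origin at the centre of its underside, with a slot along its x axis, 8 wide, 85 long, floor 12 above the bench; the green plate stands in it, held loosely, so its top edge is 56 above the bench and 32 of it shows above the stand. Any yaw.
- pad: fixed flat light pad, 130 x 130 mm, 12.5 high, aluminium rim and white top; origin at the centre of its underside, z up
- pad_mark (a point): centre of the blue ring (outer diameter 44 mm) on the light pad's top, 12.5 mm above the bench; z up
- bottle: bystander: loose brown bottle, 60 in diameter, 120 tall (mm), origin at the centre of its underside
- tube_rack: bystander: loose white rack of stoppered tubes, 64 (x) x 185 (y) x 150 tall (mm), 0.9 kg, origin at the centre of its underside
- cuvette_box: bystander: loose blue box with a white lid, 62 (x) x 102 (y) x 40 tall (mm), origin at the centre of its underside
Not all that is in view belongs to the job. Leave any pink look-alike of the stand_b alone.

How it is judged:
By the outcome, as a careful person would: the job done as asked, in the order asked, and still so for the second after the job is handed in, while the arm keeps its last pose, push and grip.
It also fails if it takes over 40 s, if anything falls off the work surface, if the arm or the gripper's body presses on something with over 40 N, if the wrist force passes 120 N, or if a joint passes its speed limit or range.

### The arm

A 6-joint arm with a two-finger parallel gripper is mounted at the origin on the work surface. World frame = base frame: x ahead of the robot, y to its left, z up, the work surface at z = 0. Lengths are in mm, angles in rad, forces in N, time in s.
With the tool pointing down it reaches from about 400 to 825 mm from the base axis. Payload 7 kg.
Tool frame: the origin (TCP) lies at the very end of the fingers, on their centre line; the grasp point (between the pads) lies 19 mm behind it; z points along the fingers, y is the line along which they close (so a half turn about z gives the same grasp; the last joint's range is limited). The gripper opens to 88 mm and grips with 3 to 60 N. Pads are 19 mm wide; open, the fingers measure 130 mm over their backs; the gripper's body (78 mm by 193 mm) begins 47 mm behind the grasp point.
Start: joints at [1.417, 0.359, 0.012, 0, -1.224, -0.288], TCP at [288.613, 610.162, 226.561] pointing down, gripper open.
Joint ranges: [-3.07, 3.07], [-1.43, 2.12], [-1.02, 1.25], [-3.03, 1.67], [-3.05, -0], [-3.03, 3.03]. Speed limits (rad/s): [2.39, 2.39, 3.01, 3.14, 3.14, 3.14].

### API

Orientations are given as a unit quaternion [x, y, z, w].
In Python, from plant import bot gives the robot as it stands. Calls block until the motion is done:
- bot.move_ptp(position, orientation): joint-space move of the TCP to a pose.
- bot.line_to(position, velocity=150, ori=None): straight line of the TCP; ori=None keeps the orientation; velocity is the mean speed in mm/s.
- bot.move_joints(angles): joint-space move.
- bot.move_gripper(opening, force=None): finger opening in mm; force is the grip in N (None keeps the last); returns when the fingers have stopped.
- bot.pause(seconds).
- bot.solve_ik(position, orientation): joint angles nearest the present ones, or None.
- bot.read_state(): the state.
- bot.camera(name): name is "side" or "top" or "wrist"; returns the picture (400x640x3 uint8, red, green, blue); there is no depth.
- bot.get_calibration(name): a dict with "fx", "fy", "cx", "cy" (pixels), "view" (4x4, takes a point from world to camera coordinates); the wrist camera has in their place "T_tool_cam" (4x4, takes a point from camera to tool coordinates, whose origin is the TCP and whose axes are the flange's). Camera axes: x right, y up, looking along -z (the intrinsics and any distortion apply to the point x, -y, -z); pixel columns grow to the right and rows downward; lengths in mm; the calibration is good to about 2 mm. A picture is of the moment at which its call begins: read the wrist's pose just before it. get_calibration takes no time and is no camera call.
A pose or a line that the arm cannot do raises bot.Unreachable and nothing moves.
- bot.close_job(): hands the job in; it is judged then, once.
The state is a dict: "t": time; "joint_pos": joint angles; "qvel": joint speeds; "tau": joint torques, N m; "tcp_pos": TCP position; "eef_rot": TCP orientation; "contact_force": force on the tool from outside, world axes, zero at the start; "moment": the same for the moment, N m; "width": finger opening in mm; "finger_force": force on a finger pad.
Only numpy, scipy, OpenCV 4.12 (cv2) and the standard library are available. Lean on these libraries where they do the work, as an engineer would, in place of code of your own. Each camera call takes 0.05 s, during which the arm holds its last target. There are 200 camera calls.

## Working session

There is one attempt and no reset: what is moved stays moved. The work goes in short steps, each a Python script; the robot and the scene stay as the last script left them, time stands still between calls to the robot, and variables do not carry over. Pictures are saved under pics/ and viewed, at most 10 in all, crops included, and the job is handed in when it is done.

```bash
mkdir -p pics; ls
python3 - <<'E'
from plant import bot
import cv2
for n in("top","side"):
    cv2.imwrite(f"pics/{n}0.png",bot.camera(n)[:,:,::-1]); c=bot.get_calibration(n); print(n,c)
print(bot.get_calibration("wrist")); print(bot.read_state())
E
```

```text
pics
top {'fx': 493.1776310643043, 'fy': 493.1776310643043, 'cx': 325.39298636180723, 'cy': 196.7306919318505, 'view': array([[ 4.89227855e-03, -9.99979798e-01, -4.05827957e-03,
        -1.03253026e+01],
       [ 9.88721504e-01,  4.22963750e-03,  1.49706037e-01,
        -5.59906611e+02],
       [-1.49685848e-01, -4.74491192e-03,  9.88722222e-01,
        -1.25779964e+03],
       [ 0.00000000e+00,  0.00000000e+00,  0.00000000e+00,
         1.00000000e+00]])}
side {'fx': 392.78285793702247, 'fy': 392.78285793702247, 'cx': 316.10982424177183, 'cy': 200.60125868524477, 'view': array([[ 9.64399172e-01, -2.64416804e-01,  4.24160391e-03,
        -5.19001121e+02],
       [ 1.67435953e-01,  6.22941766e-01,  7.64139227e-01,
        -1.27038126e+02],
       [-2.04693524e-01, -7.36225040e-01,  6.45037403e-01,
        -8.80508889e+02],
       [ 0.00000000e+00,  0.00000000e+00,  0.00000000e+00,
         1.00000000e+00]])}
{'fx': 295.7992076214228, 'fy': 295.7992076214228, 'cx': 319.7547396577719, 'cy': 197.47054770560064, 'T_tool_cam': array([[ 1.41261687e-03,  9.56567422e-01,  2.91507757e-01,
    
[... 269 characters left out ...]
0e+00]])}
{'t': 0.1, 'joint_pos': array([ 1.41709089e+00,  3.59316098e-01,  1.11430485e-02, -3.14230524e-04,
       -1.22412001e+00, -2.88090549e-01]), 'qvel': array([-0.00055845, -0.0018364 ,  0.00145969,  0.00192395,  0.00068066,
       -0.00082818]), 'tau': array([-4.20828264e-04, -5.84164596e+01,  2.93753421e+01,  7.01551482e+00,
        1.02330212e-02, -4.67171731e-05]), 'tcp_pos': array([288.44479467, 609.76722214, 225.71158807]), 'eef_rot': array([ 9.75689081e-01, -2.19158013e-01, -9.71476980e-05,  7.56598856e-04]), 'contact_force': array([-0.08574078, -0.72315681, -0.11586512]), 'moment': array([-0.00305453, -0.0170784 ,  0.03395543]), 'finger_force': 0.0, 'width': 87.78512495772111}
```

View pics/top0.png

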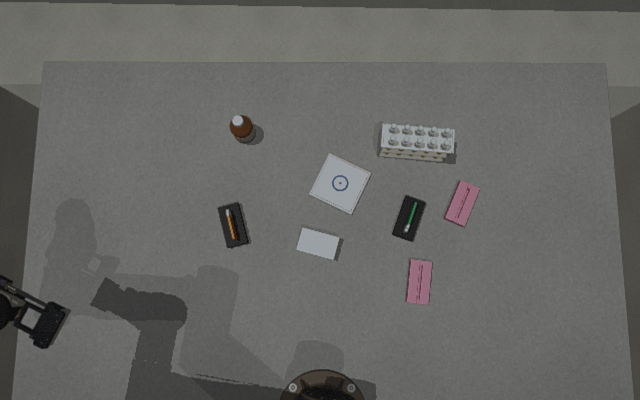

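View pics/side0.png

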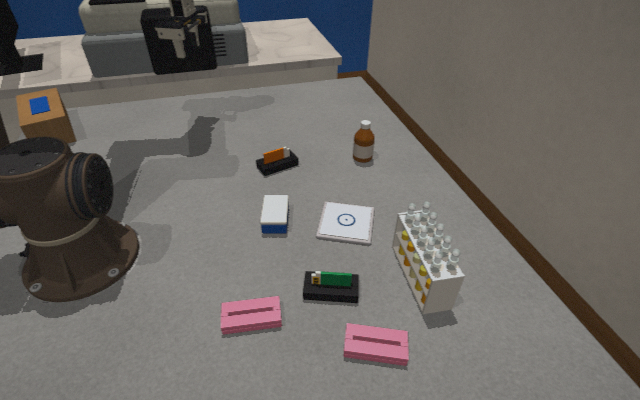

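Top view: amber stand at about (232,225), with its white end at the far (upper) side. The ring is at (340,183) and the blue box at (318,243). In the side view the amber label isn't visible, so it probably faces +y. Next I'll locate these and look from near.

```bash
cat > h.py <<'E'
import numpy as np, cv2
from plant import bot
from scipy.spatial.transform import Rotation as R
def cam(name,st=None):
    c=bot.get_calibration(name)
    if name=="wrist":
        T=np.eye(4);T[:3,:3]=R.from_quat(st["eef_rot"]).as_matrix();T[:3,3]=st["tcp_pos"]
        return c,T@c["T_tool_cam"]
    return c,np.linalg.inv(c["view"])
def ray(c,T,uv):
    d=T[:3,:3]@np.array([(uv[0]-c["cx"])/c["fx"],-(uv[1]-c["cy"])/c["fy"],-1]); return T[:3,3],d
def onplane(c,T,uv,z):
    o,d=ray(c,T,uv); return o+d*(z-o[2])/d[2]
def proj(c,T,p):
    q=np.linalg.inv(T)@np.append(p,1); return np.array([c["cx"]+c["fx"]*q[0]/-q[2],c["cy"]-c["fy"]*q[1]/-q[2]])
def quat(z,y):   # tool z and y directions
    z=np.array(z,float);z/=np.linalg.norm(z);y=np.array(y,float);y-=z*(y@z);y/=np.linalg.norm(y)
    return R.from_matrix(np.c_[np.cross(y,z),y,z]).as_quat()
E
python3 - <<'E'
from h import *
c,T=cam("top"); im=cv2.imread("pics/top0.png"); hsv=cv2.cvtColor(im,cv2.COLOR_BGR2HSV)
def mask(lo,hi,box):
    m=cv2.inRange(hsv,lo,hi); k=np.zeros_like(m); x,y,w,h=box; k[y:y+h,x:x+w]=m[y:y+h,x:x+w]; return np.argwhere(k)[:,::-1]
am=mask((5,120,80),(25,255,255),(215,195,40,60)); ri=mask((100,80,40),(130,255,255),(325,165,32,36))
wh=mask((0,0,120),(179,70,255),(215,195,30,60))
print(len(am),am.min(0),am.max(0),len(ri),len(wh),wh.mean(0))
d,_=np.linalg.eigh(np.cov(am.T)),0
A=onplane(c,T,am.mean(0),50);W=onplane(c,T,wh.mean(0),50)
print("amber",A,"white",W,"yaw",np.degrees(np.arctan2(*(W-A)[1::-1])))
print("ring",onplane(c,T,ri.mean(0),12.5),"box",onplane(c,T,(318,243),40),"cams",T[:3,3],cam("side")[1][:3,3])
d=(W-A)[:2]/np.linalg.norm((W-A)[:2]); 
for s in(1,-1):
    q=quat((0,0,-1),(-d[1]*s,d[0]*s,0))
    p=A-np.array([0,0,0]);
    print(s,bot.solve_ik([p[0],p[1],28],q))
    M=R.from_quat(q).as_matrix()
    print(" view",bot.solve_ik([p[0],p[1],200],q))
np.save("d.npy",np.r_[A,d])
E
```

```text
66 [227 216] [234 239] 39 16 [227.  212.5]
amber [476.99689038 238.18995505  50.        ] white [516.04455973 248.72626865  50.        ] yaw 15.100607018875928
ring [601.35273236 -45.73267295  12.5       ] box [438.36063704  10.90377316  40.        ] cams [ 365.36741495  -13.92504051 1327.39395328] [ 341.56053379 -706.34795549  667.2373791 ]
1 [ 8.31120753e-01  3.45693307e-01 -5.39244734e-01 -4.44089210e-16
 -6.85858286e-01 -2.13836177e+00]
 view [ 0.83112075  0.14555883 -0.33910689  0.         -1.08613061 -2.13836177]
-1 [ 8.31120753e-01  3.45693307e-01 -5.39244734e-01  4.44089210e-16
 -6.85858286e-01  1.00323089e+00]
 view [ 0.83112075  0.14555883 -0.33910689  0.         -1.08613061  1.00323089]
```

```bash
cat >> h.py <<'E'
def final(phi,sl,s,ring,gx,gz,h=112.5):
    """tool pose so that the label sits over the ring; gx,gz = TCP in the plate frame; s: tool y = s*plate y"""
    d=np.array([np.cos(phi),np.sin(phi),0]);up=np.array([0,0,1.])
    tz=np.cos(sl)*d-np.sin(sl)*up; py=np.cos(sl)*up+np.sin(sl)*d
    pz=-tz; px=np.cross(py,pz)
    lab=np.array([ring[0],ring[1],h])
    return lab+px*(gx-31)-3*py+pz*(gz-22),quat(tz,s*py)
E
python3 - <<'E'
from h import *
v=np.load("d.npy");A,d=v[:3],v[3:]; ring=(601.4,-45.7)
for s in(1,-1):
  for phi in range(-180,180,20):
    r=[]
    for sl in (20,30,40):
      p,q=final(np.radians(phi),np.radians(sl),s,ring,-5,16)
      try:j=bot.solve_ik(p,q)
      except Exception as e:j=None
      r.append(None if j is None else np.round(j,2).tolist())
    if any(r):print(s,phi,r)
n=np.array([-d[1],d[0]]); p=A[:2]+n*60
bot.move_ptp([p[0],p[1],230],quat((0,0,-1),(*n,0))); bot.pause(.3)
st=bot.read_state(); im=bot.camera("wrist"); cv2.imwrite("pics/w1.png",im[:,:,::-1])
np.savez("w1",**{k:st[k] for k in("tcp_pos","eef_rot")}); print(st["t"],st["tcp_pos"],st["joint_pos"])
c,T=cam("wrist",st); print(proj(c,T,[A[0],A[1],50]))
E
```

```text
1 -180 [[0.11, 1.1, 0.63, -0.15, -2.31, -0.14], [0.12, 1.0, 0.53, -0.12, -2.15, -0.13], [0.12, 0.89, 0.42, -0.1, -1.97, -0.12]]
1 -160 [[0.25, 1.08, 0.47, 0.12, -2.18, 0.1], [0.24, 0.98, 0.4, 0.1, -2.03, 0.1], [0.24, 0.88, 0.31, 0.09, -1.87, 0.1]]
1 -140 [[0.37, 1.02, 0.24, 0.34, -1.98, 0.25], [0.36, 0.92, 0.19, 0.3, -1.85, 0.26], [0.35, 0.83, 0.13, 0.27, -1.71, 0.27]]
1 -120 [[0.49, 0.93, -0.03, 0.53, -1.75, 0.32], [0.47, 0.84, -0.06, 0.49, -1.63, 0.35], [0.45, 0.75, -0.1, 0.44, -1.51, 0.38]]
1 -100 [[0.58, 0.82, -0.34, 0.75, -1.51, 0.29], [0.57, 0.73, -0.35, 0.71, -1.4, 0.36], [0.54, 0.65, -0.36, 0.65, -1.29, 0.44]]
1 -80 [[0.63, 0.7, -0.67, 1.06, -1.32, 0.19], [0.61, 0.61, -0.66, 1.01, -1.19, 0.29], [0.57, 0.53, -0.65, 0.93, -1.07, 0.42]]
1 -60 [[0.56, 0.59, -0.96, 1.53, -1.22, 0.01], [0.52, 0.49, -0.95, 1.5, -1.05, 0.15], [0.48, 0.41, -0.91, 1.4, -0.89, 0.32]]
1 0 [[-0.68, 0.6, -1.01, -2.47, -1.26, 0.03], [-0.55, 0.3, -0.86, -2.37, -0.72, -0.33], [-0.05, 0.14, -0.56, -1.6, -0.04, -1.51]]
1 20 [[-0.7, 0.47, -0.71, -1.93, -1.06, -0.39], [-0.52, 0.28, -0.62, -1.76, -0.74, -0.78], [-
[... 2294 characters left out ...]
-0.89, -1.33, 2.13]]
-1 100 [[-0.41, 0.8, 0.22, -0.94, -1.82, 2.34], [-0.36, 0.7, 0.16, -0.85, -1.69, 2.3], [-0.3, 0.61, 0.1, -0.75, -1.56, 2.25]]
-1 120 [[-0.3, 0.9, 0.42, -0.8, -2.04, 2.39], [-0.26, 0.81, 0.35, -0.71, -1.9, 2.4], [-0.21, 0.72, 0.26, -0.62, -1.75, 2.4]]
-1 140 [[-0.17, 1.0, 0.59, -0.64, -2.22, 2.52], [-0.14, 0.9, 0.49, -0.55, -2.07, 2.56], [-0.11, 0.8, 0.38, -0.47, -1.9, 2.57]]
-1 160 [[-0.03, 1.07, 0.67, -0.42, -2.33, 2.73], [-0.01, 0.97, 0.56, -0.35, -2.16, 2.77], [0.01, 0.86, 0.44, -0.29, -1.97, 2.79]]
2.1 [461.2306878  296.42957513 229.87916417] [ 9.28590997e-01  1.48513340e-01 -2.63977438e-01 -2.15890471e-05
 -1.15856350e+00 -2.23506049e+00]
[267.72725304 177.67366916]
```

View pics/w1.png

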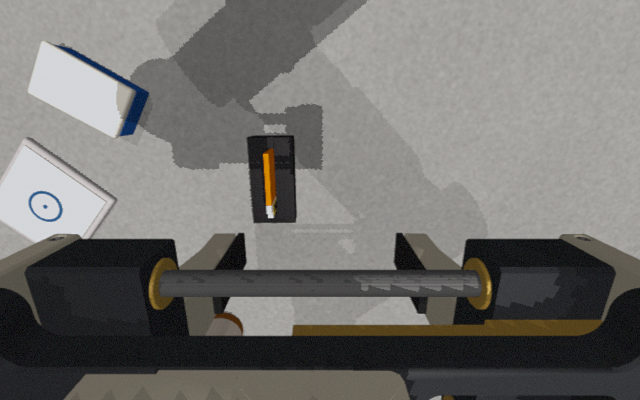

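The near view shows the amber plate in its stand at (269,180), with the white end at (271,210) and something small on its right (+y) side. Zooming in to confirm the label and notch.

Run:
```python
from h import *
im=cv2.imread("pics/w1.png"); a=cv2.resize(im[130:230,235:310],None,fx=5,fy=5,interpolation=cv2.INTER_NEAREST)
s=cv2.imread("pics/side0.png"); b=cv2.resize(s[140:180,250:305],None,fx=5,fy=5,interpolation=cv2.INTER_NEAREST)
o=np.zeros((500,660,3),np.uint8); o[:a.shape[0],:a.shape[1]]=a; o[:b.shape[0],380:380+b.shape[1]]=b
cv2.imwrite("pics/z1.png",o)
```

```text
(no output)
```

View pics/z1.png

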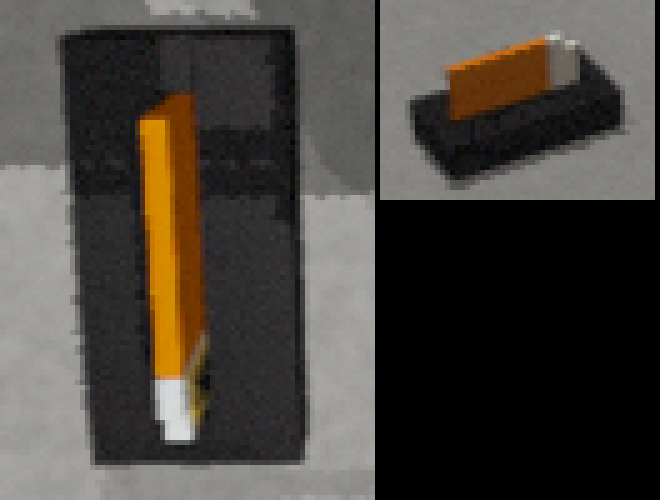

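The label (yellow/black) is on the +y face and the notched white end is the far one. That matches the plate frame with yaw ≈15°. Next I'll hover lower and refine the position.

```bash
cat > meas.py <<'E'
from h import *
def meas(name,zt=56):
    st=bot.read_state(); im=bot.camera("wrist"); cv2.imwrite(f"pics/{name}.png",im[:,:,::-1]); c,T=cam("wrist",st)
    hsv=cv2.cvtColor(im,cv2.COLOR_RGB2HSV); m=cv2.inRange(hsv,(8,150,150),(25,255,255)); m[240:]=0
    k=max(cv2.findContours(m,0,2)[0],key=cv2.contourArea)
    P=np.float32([onplane(c,T,x,zt)[:2] for x in k[:,0]])
    (cx,cy),(w,h),a=cv2.minAreaRect(P); b=cv2.boxPoints(((cx,cy),(w,h),a))
    e=b[1]-b[0] if np.linalg.norm(b[1]-b[0])>np.linalg.norm(b[2]-b[1]) else b[2]-b[1]
    e/=np.linalg.norm(e); e*=np.sign(e[0]); C=np.array([cx,cy])
    print(st["t"],"clear centre",C,"size",sorted((w,h)),"yaw",np.degrees(np.arctan2(e[1],e[0])),"rows",k[:,0].min(0),k[:,0].max(0))
    return C+9*e,e   # plate origin (clear part spans -40..22), direction
E
python3 - <<'E'
from meas import *
v=np.load("d.npy");A,d=v[:3],v[3:]; n=np.array([-d[1],d[0]])
bot.line_to([A[0],A[1],150],200,quat((0,0,-1),(*n,0))); bot.pause(.2)
C,e=meas("w2"); print(C,e); np.save("pl.npy",np.r_[C,e])
E
```

```text
3.0 clear centre [478.20904541 238.53570557] size [5.570789337158203, 61.20741271972656] yaw 15.299715 rows [315 166] [321 231]
[486.89007378 240.91052008] [0.9645587  0.26386827]
```

View pics/w2.png

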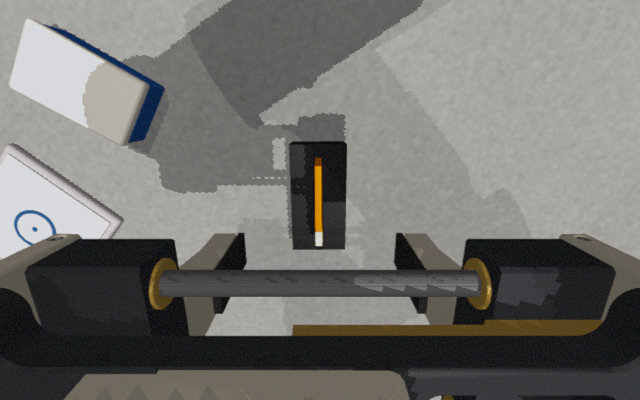

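The amber clear part measures 61 × 5.6 mm, which matches the plate, and it is centred between the fingers. The ring is also visible, centred at (35,229). Now I'll grasp and lift.

Run:
```python
from meas import *
st=bot.read_state(); c,T=cam("wrist",st); print("ring",onplane(c,T,(35,229),12.5))
v=np.load("pl.npy");C,e=v[:2],v[2:]; n=(-e[1],e[0],0)
p=C-7*e; q=quat((0,0,-1),n)
bot.move_gripper(50); bot.line_to([*p,70],150,q); bot.line_to([*p,28.5],60); bot.pause(.1)
s=bot.read_state(); print(s["tcp_pos"],s["contact_force"])
bot.move_gripper(0,20); s=bot.read_state(); print(s["width"],s["finger_force"],s["contact_force"],s["tcp_pos"])
bot.line_to([*p,150],80); bot.pause(.2); s=bot.read_state(); print(s["t"],s["width"],s["finger_force"],s["contact_force"],s["tcp_pos"])
cv2.imwrite("pics/w3.png",bot.camera("wrist")[:,:,::-1])
```

```text
ring [603.9300136  -45.53367177  12.5       ]
[480.38706485 239.27564912  28.86294183] [ 0.36582462 -0.48529168 -1.10203886]
5.985001911469551 20.000109672546387 [-0.01335904  1.00019714 -0.24505886] [480.1357585  239.10337667  28.5182992 ]
8.1417 5.47742177543569 19.999840557575226 [ 0.68236204 -0.72783072 -1.67037636] [480.03334239 238.94419593 149.64793313]
```

View pics/w3.png

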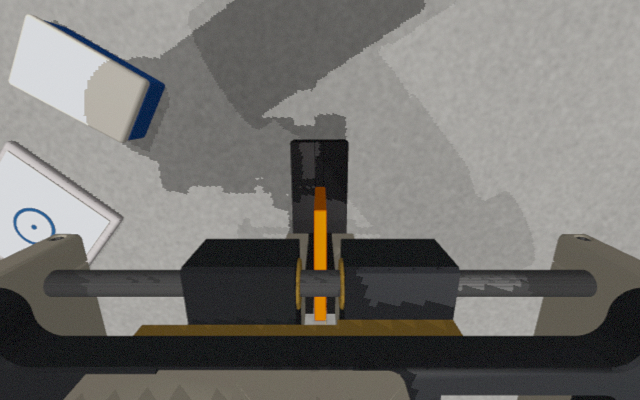

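The stand slot is empty and the plate is held square between the fingers, on the clear part. Next: carry it to above the ring and lower.

Run:
```python
from meas import *
ring=(602.6,-45.6); a=(np.radians(60),np.radians(28),1,ring,-7,16.5)
s=bot.read_state(); bot.line_to([*s["tcp_pos"][:2],220],150)
p,q=final(*a,h=220); bot.move_ptp(p,q)
p,q=final(*a); bot.line_to(p,80); bot.pause(.5)
s=bot.read_state(); print(s["t"],s["width"],s["finger_force"],s["tcp_pos"],p,s["eef_rot"],q,s["contact_force"],s["joint_pos"])
t=bot.camera("top")[:,:,::-1];d=bot.camera("side")[:,:,::-1]; cv2.imwrite("pics/top1.png",t);cv2.imwrite("pics/side1.png",d)
f=lambda i,u,v:cv2.resize(i[v-50:v+50,u-65:u+65],None,fx=3,fy=3,interpolation=cv2.INTER_CUBIC)
L=np.array([*ring,112.5]);o=[]
for n,i in(("top",t),("side",d)):
    c,T=cam(n);uv=proj(c,T,L).round().astype(int);print(n,uv,proj(c,T,[*ring,12.5]));o.append(f(i,*uv))
cv2.imwrite("pics/f1.png",np.hstack(o))
```

```text
12.3417 5.831614336205094 19.99990314245224 [571.40367826 -23.63522139 107.33186264] [571.41493319 -23.61412015 107.26906363] [0.22185105 0.82795385 0.49748761 0.13334396] [0.22185122 0.82796003 0.49748858 0.13330166] [-0.47004933  0.1403019  -0.4296439 ] [-0.52100865  0.49184528 -0.24716311 -1.19791142 -1.24723539 -0.89392888]
top [340 176] [339.48973511 182.85394231]
side [349 187] [346.42150808 218.96864486]
```

View pics/f1.png

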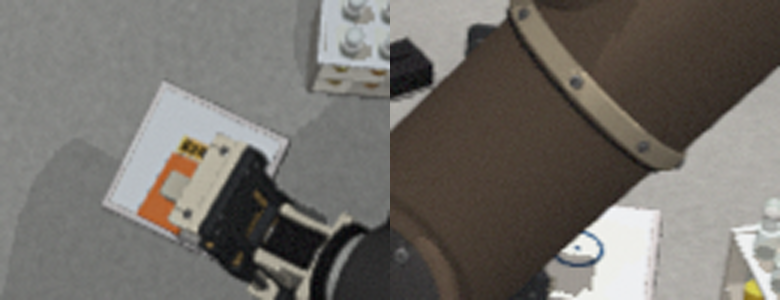

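The top view shows the yellow/black label facing up at crop (193,147), against the expected (195,150). That puts it within about 2 mm of straight above the ring, held steady with no contact. Handing in.

Run:
```python
from plant import bot
print(bot.close_job())
```

```text
the job is handed in; nothing more can be done
None
```

The job is handed in: the amber plate is held by its clear part, label up at a 28° slope and, by the top camera, within about 2 mm of straight above the ring, with the arm set for 10 cm over the pad (height not checked by camera); it took about 12.5 s, and I did not re-check the bystanders on camera.

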